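Load the reagent caddy

TASK

Put the four white reagent bottles that stand out on the bench (red, blue, yellow and green, with cap and band of one colour) into the grey caddy, each upright in the cup of its own colour. Set each one down rather than dropping it. Leave the two brown bottles with red and blue caps standing where they are; the things at the back and sides are not part of the job.

Things in the scene. Friction and masses are not known exactly. Their poses are not given: they have to be found in the camera images.
- bottle_red: loose round white plastic reagent bottle with a red screw cap and a red band round its label; upright, body 29 mm in diameter and 58 mm tall, cap 17 mm in diameter on top, 71 mm tall over all, about 75 g. Grip it across the body. At the start bottles stand 80 mm apart or more. Origin: centre of its underside; z up through the cap
- bottle_blue: loose round white plastic reagent bottle with a blue screw cap and a blue band round its label; upright, body 29 mm in diameter and 58 mm tall, cap 17 mm in diameter on top, 71 mm tall over all, about 75 g. Grip it across the body. At the start bottles stand 80 mm apart or more. Origin: centre of its underside; z up through the cap
- bottle_yellow: loose round white plastic reagent bottle with a yellow screw cap and a yellow band round its label; upright, body 29 mm in diameter and 58 mm tall, cap 17 mm in diameter on top, 71 mm tall over all, about 75 g. Grip it across the body. At the start bottles stand 80 mm apart or more. Origin: centre of its underside; z up through the cap
- bottle_green: loose round white plastic reagent bottle with a green screw cap and a green band round its label; upright, body 29 mm in diameter and 58 mm tall, cap 17 mm in diameter on top, 71 mm tall over all, about 75 g. Grip it across the body. At the start bottles stand 80 mm apart or more. Origin: centre of its underside; z up through the cap
- cup_red: red square open cup, fixed: 56 mm wide outside, 50 inside, 22 tall, floor 3 thick. Origin: centre of underside, 3 mm above the table (inner floor 6, rim 25 above it). Four cups stand in a row along their y axis, 60 mm apart, in varying order, in the fixed grey caddy (64 x 248 mm, 16 tall, a 14 mm lug at each end); x runs across the row
- cup_blue: blue square open cup, fixed: 56 mm wide outside, 50 inside, 22 tall, floor 3 thick. Origin: centre of underside, 3 mm above the table (inner floor 6, rim 25 above it). Four cups stand in a row along their y axis, 60 mm apart, in varying order, in the fixed grey caddy (64 x 248 mm, 16 tall, a 14 mm lug at each end); x runs across the row
- cup_yellow: yellow square open cup, fixed: 56 mm wide outside, 50 inside, 22 tall, floor 3 thick. Origin: centre of underside, 3 mm above the table (inner floor 6, rim 25 above it). Four cups stand in a row along their y axis, 60 mm apart, in varying order, in the fixed grey caddy (64 x 248 mm, 16 tall, a 14 mm lug at each end); x runs across the row
- cup_green: green square open cup, fixed: 56 mm wide outside, 50 inside, 22 tall, floor 3 thick. Origin: centre of underside, 3 mm above the table (inner floor 6, rim 25 above it). Four cups stand in a row along their y axis, 60 mm apart, in varying order, in the fixed grey caddy (64 x 248 mm, 16 tall, a 14 mm lug at each end); x runs across the row
- brown_red: loose bottle shaped and sized like the reagent bottles, but dark brown, no band, red cap; to be left alone. Origin: centre of its underside, z up. (A fixed pipette stand, 0.33 m tall, fills x 0.51 to 0.73, y -0.42 to -0.11, behind the bottles on the right; a fixed analyser 0.13 m tall lies in front on the left, its nearest corner at x 0.41, y 0.18)
- brown_blue: loose bottle shaped and sized like the reagent bottles, but dark brown, no band, blue cap; to be left alone. Origin: centre of its underside, z up. (A fixed pipette stand, 0.33 m tall, fills x 0.51 to 0.73, y -0.42 to -0.11, behind the bottles on the right; a fixed analyser 0.13 m tall lies in front on the left, its nearest corner at x 0.41, y 0.18)

How it is judged:
By the outcome, as a careful person would: the job done as asked, in the order asked, and still so for the second after the job is handed in, with the robot touching nothing.
It also fails if it takes over 120 s, if anything falls off the work surface, if the arm or the gripper's body presses on something with over 40 N, if the wrist force passes 120 N, or if a joint passes its speed limit or range.

ROBOT

A 6-joint arm with a two-finger parallel gripper is mounted at the origin on the work surface; the furniture and walls round the work are solid. World frame = base frame: x ahead of the robot, y to its left, z up, the work surface at z = 0. Lengths are in m, angles in rad, forces in N, time in s.
With the tool pointing down it reaches from about 0.3 to 0.825 m from the base axis. Payload 5.4 kg.
Tool frame: the origin (TCP) lies at the very end of the fingers, on their centre line; the grasp point (between the pads) lies 19 mm behind it; z points along the fingers, x is the direction in which the jaws open and shut, and the axes are right-handed (so a half turn about z gives the same grasp; the last joint's range is limited). The gripper opens to 92 mm and grips with 3 to 60 N. Pads are 20 mm wide; open, the fingers measure 128 mm over their backs; the gripper's body (75 mm by 189 mm) begins 69 mm behind the grasp point.
Start: joints at [-0.21, 0.158, 1.597, -0, 1.386, -0.21], TCP at [0.575, -0, 0.215] pointing down, gripper open.
Joint ranges: [-2.91, 2.91], [-0.94, 2.29], [0.18, 2.7], [-1.29, 4.43], [0.17, 2.64], [-3, 3]. Speed limits (rad/s): [2.57, 2.57, 3.14, 3.14, 3.14, 3.14].

INTERFACE

Orientations are given as a rotation vector (axis times angle).
In Python, from workcell import bot gives the robot as it stands. Calls block until the motion is done:
- bot.goto(position, orientation): joint-space move of the TCP to a pose.
- bot.line_to(position, rot=None, max_speed=0.15): straight line of the TCP; rot=None keeps the orientation; max_speed is the mean speed in m/s.
- bot.set_joints(angles): joint-space move.
- bot.set_gripper(opening, newtons=None): opening from 0.0 (shut) to 1.0 (fully open); newtons is the grip in N (None keeps the last); returns when the fingers have stopped.
- bot.hold(seconds).
- bot.inverse_kinematics(position, orientation): joint angles nearest the present ones, or None.
- bot.read_camera(name): name is "scene" or "side" or "wrist"; returns a dict with "pixels" (384x512x3 uint8, blue, green, red), "fx", "fy", "cx", "cy" (pixels), "R" (3x3) and "t" (3): a world point X has camera coordinates R X + t. Camera axes: x right, y down, z forward; pixel columns grow to the right and rows downward; lengths in m; the calibration is good to about 2 mm. The wrist camera is an equidistant fisheye: a pixel r from the principal point sees the ray r / f radians off the axis. A picture is of the moment at which its call begins. There is no depth.
A pose or a line that the arm cannot do raises bot.MotionError and nothing moves.
- bot.job_done(): hands the job in, once; it reports no verdict.
Readings, each from a call of its own:
- bot.current_clock(): time.
- bot.current_joints(): joint angles.
- bot.current_joint_vel(): joint speeds.
- bot.current_effort(): joint torques, N m.
- bot.current_ee_pos(): TCP position.
- bot.current_tool_rot(): TCP orientation.
- bot.current_contact_force(): force on the tool from outside, world axes, zero at the start.
- bot.current_ft_torque(): the same for the moment, N m.
- bot.current_opening(): opening from 0.0 (shut) to 1.0 (fully open).
Only numpy, scipy, OpenCV 4.12 (cv2) and the standard library are available. Lean on these libraries where they do the work, as an engineer would, in place of code of your own. Each camera call takes 0.05 s, during which the arm holds its last target.

## Working session

There is one attempt and no reset: what is moved stays moved. The work goes in short steps, each a Python script; the robot and the scene stay as the last script left them, time stands still between calls to the robot, and variables do not carry over. Pictures are saved under pics/ and viewed, and the job is handed in when it is done.

```bash
mkdir -p pics; python3 - <<'E'
from workcell import bot
import cv2
for n in ("scene","side","wrist"):
    c=bot.read_camera(n); cv2.imwrite(f"pics/{n}0.png",c["pixels"])
    print(n,c["fx"],c["fy"],c["cx"],c["cy"],c["R"],c["t"])
print(bot.current_clock(),bot.current_tool_rot())
E
```

```text
scene 410.8432742228701 410.8432742228701 255.88373601508684 193.7229267810355 [[ 0.84901955 -0.52825387 -0.01066102]
 [-0.27060268 -0.41741031 -0.86749226]
 [ 0.45380612  0.73940279 -0.49733643]] [-0.41698987  0.19107421  0.83989329]
side 495.36964914695096 495.36964914695096 262.1958523539876 190.59416465553304 [[-0.9854     -0.16833731 -0.02548321]
 [-0.07564902  0.56699759 -0.82023836]
 [ 0.15252564 -0.80633509 -0.57145398]] [0.5085064  0.0569698  1.41138098]
wrist 297.3186396354542 297.3186396354542 255.50044386847046 194.43546265669087 [[ 9.99998639e-01 -4.63655140e-04 -1.58327856e-03]
 [-6.75420305e-05 -9.70396771e-01  2.41516257e-01]
 [-1.64838866e-03 -2.41515821e-01 -9.70395482e-01]] [-0.57383829 -0.02575378  0.38849974]
0.15 [-3.14132220e+00 -5.34459582e-05  2.19845715e-03]
```

View pics/scene0.png

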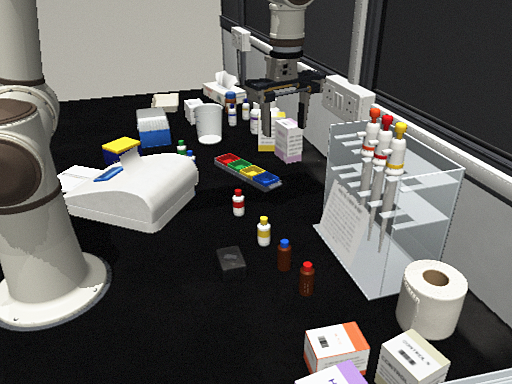

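View pics/side0.png

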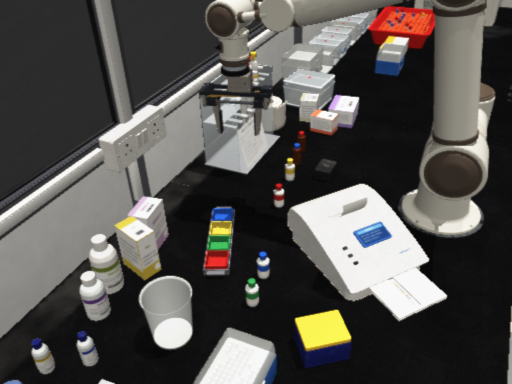

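View pics/wrist0.png

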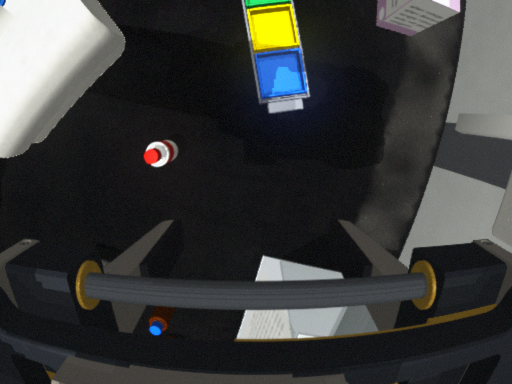

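All bottles and cups are visible in the side view. Caps: red ≈(279,187), yellow ≈(290,161), blue ≈(263,256), green ≈(252,283). Brown bottles are at ≈(297,148) and (301,135). The cup row runs blue (222,214), yellow (221,229), green (218,242), red (216,262).

```bash
cat > h.py <<'E'
from workcell import bot
import cv2, numpy as np
HUE={"red":[(0,8),(172,180)],"yellow":[(22,35)],"green":[(45,85)],"blue":[(100,125)]}
def mask(img,col,smin=120,vmin=60):
    h=cv2.cvtColor(img,cv2.COLOR_BGR2HSV); m=np.zeros(img.shape[:2],np.uint8)
    for a,b in HUE[col]: m|=cv2.inRange(h,(a,smin,vmin),(b,255,255))
    return m
def cast(c,u,v,z,fish=False):
    x=(u-c["cx"])/c["fx"]; y=(v-c["cy"])/c["fy"]
    if fish:
        r=np.hypot(x,y); d=np.array([x/r*np.sin(r),y/r*np.sin(r),np.cos(r)]) if r>1e-9 else np.array([0,0,1.])
    else: d=np.array([x,y,1.])
    R=np.array(c["R"]); t=np.array(c["t"]); o=-R.T@t; w=R.T@d
    return o+w*(z-o[2])/w[2]
def blobs(m,amin=8):
    n,l,s,ce=cv2.connectedComponentsWithStats(m)
    return [(ce[i],s[i],l==i) for i in range(1,n) if s[i,4]>=amin]
E
python3 - <<'E'
from h import *
for n in ("side","scene","wrist"):
    c=bot.read_camera(n)
    for col in HUE:
        for ce,s,_ in blobs(mask(c["pixels"],col),6 if n!="wrist" else 40):
            p=cast(c,*ce,0.0645,n=="wrist"); q=cast(c,*ce,0.02,n=="wrist")
            if .2<p[0]<.85 and -.4<p[1]<.5: print(n,col,ce.round(1),s[2:],"cap",p[:2].round(3),"z.02",q[:2].round(3))
c=bot.read_camera("side")
cv2.imwrite("pics/side_crop.png",cv2.resize(c["pixels"][120:320,190:450],None,fx=3,fy=3,interpolation=cv2.INTER_CUBIC)[:600,:800])
E
```

```text
side red [323.6 131.1] [28  8 88] cap [ 0.357 -0.316] z.02 [ 0.36 -0.4 ]
side red [301.2 134.3] [ 8  8 44] cap [ 0.43  -0.285] z.02 [ 0.437 -0.367]
side red [296.8 148.8] [ 8  4 13] cap [ 0.433 -0.186] z.02 [ 0.441 -0.262]
side red [278.3 185.9] [ 7  7 38] cap [0.462 0.031] z.02 [ 0.472 -0.034]
side red [278.5 197.4] [10  6 45] cap [0.454 0.087] z.02 [0.463 0.025]
side red [216.3 259.5] [ 25  19 417] cap [0.564 0.356] z.02 [0.579 0.31 ]
side yellow [289.4 160.1] [ 7  7 37] cap [ 0.448 -0.114] z.02 [ 0.457 -0.186]
side yellow [289.5 170.9] [10  6 44] cap [ 0.44  -0.053] z.02 [ 0.449 -0.122]
side yellow [124.7 222.2] [ 21  12 114] cap [0.838 0.251] z.02 [0.868 0.199]
side yellow [220.4 227.5] [ 23  14 299] cap [0.583 0.238] z.02 [0.599 0.185]
side yellow [143.  269.5] [ 39  22 276] cap [0.725 0.413] z.02 [0.749 0.37 ]
side yellow [105.7 268.1] [25 11 58] cap [0.814 0.421] z.02 [0.843 0.378]
side green [218.7 242.1] [ 22  15 318] cap [0.573 0.294] z.02 [0.589 0.244]
side green [251.2 281.6] [ 9  9 60] cap [0.469 0.415] z.02 [0.478 0.372]
side green [252.4 295.6] [13  7 48] cap [0.458 0.
[... 1450 characters left out ...]
 0.426]
scene blue [108.4 174.3] [ 29  15 145] cap [0.209 0.318] z.02 [0.224 0.411]
scene blue [265.7 178.5] [ 27  16 259] cap [0.56  0.059] z.02 [0.606 0.13 ]
scene blue [284.  242.6] [ 9 10 76] cap [ 0.435 -0.202] z.02 [ 0.471 -0.154]
wrist red [168.8 149.7] [13 24 89] cap [0.479 0.04 ] z.02 [0.465 0.036]
wrist red [151.2 155.8] [ 18  17 219] cap [0.457 0.034] z.02 [0.441 0.029]
wrist yellow [272.   27.4] [  53   50 2074] cap [0.592 0.173] z.02 [0.594 0.188]
wrist green [263.4   2.5] [ 46   9 250] cap [0.583 0.204] z.02 [0.584 0.223]
wrist blue [280.   72.9] [  53   51 2152] cap [0.6   0.122] z.02 [0.604 0.129]
wrist blue [155.3 328.2] [ 15  15 157] cap [ 0.433 -0.206] z.02 [ 0.413 -0.244]
```

View pics/side_crop.png

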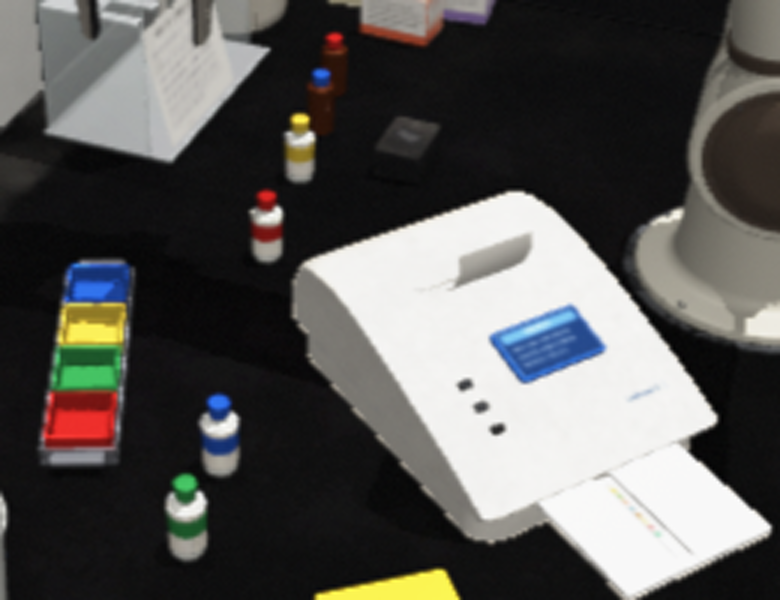

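```bash
python3 - <<'E'
from h import *
c=bot.read_camera("side")
for n,u,v,z in [("anal low front",296,232,0),("anal low back",352,299,0),("anal mid",325,268,0),("anal top corner",291,209,.12),("anal top back",345,285,.05),("box near",138,279,0),("box right",160,268,0),("box2",167,240,0),("boxtop",155,260,.12),("bin",188,340,0),("bin",192,290,.1),("bluebox",296,318,0.05)]:
    print(n,cast(c,u,v,z).round(3))
for p,n in [((.58,.2),0)]: pass
from scipy.spatial.transform import Rotation as Ro
def rot(yaw): return (Ro.from_euler('z',yaw)*Ro.from_euler('x',np.pi)).as_rotvec()
for nm,(x,y) in dict(red=(.461,.034),yel=(.447,-.11),blue=(.458,.327),green=(.468,.42),cb=(.606,.127),cr=(.577,.308)).items():
    for z in (.027,.15):
        for yaw in np.deg2rad([-150,-120,-90,-60,-30,0,9,30,60,90,120,150,180]):
            q=bot.inverse_kinematics([x,y,z],rot(yaw))
            print(nm,z,round(np.rad2deg(yaw)),None if q is None else np.round(q,2)) if z<.1 else 0
E
```

```text
anal low front [0.397 0.151 0.   ]
anal low back [0.241 0.374 0.   ]
anal mid [0.31 0.28 0.  ]
anal top corner [0.404 0.208 0.12 ]
anal top back [0.26  0.381 0.05 ]
box near [0.76  0.384 0.   ]
box right [0.719 0.339 0.   ]
box2 [0.737 0.233 0.   ]
boxtop [0.679 0.435 0.12 ]
bin [0.585 0.543 0.   ]
bin [0.58  0.492 0.1  ]
bluebox [0.359 0.492 0.05 ]
red 0.027 -150 [-0.19  0.12  2.05  0.    0.97  2.43]
red 0.027 -120 [-0.19  0.12  2.05 -0.    0.97  1.91]
red 0.027 -90 [-0.19  0.12  2.05 -0.    0.97  1.38]
red 0.027 -60 [-0.19  0.12  2.05 -0.    0.97  0.86]
red 0.027 -30 [-0.19  0.12  2.05 -0.    0.97  0.33]
red 0.027 0 [-0.19  0.12  2.05 -0.    0.97 -0.19]
red 0.027 9 [-0.19  0.12  2.05 -0.    0.97 -0.35]
red 0.027 30 [-0.19  0.12  2.05 -0.    0.97 -0.71]
red 0.027 60 [-0.19  0.12  2.05 -0.    0.97 -1.24]
red 0.027 90 [-0.19  0.12  2.05 -0.    0.97 -1.76]
red 0.027 120 [-0.19  0.12  2.05  0.    0.97 -2.28]
red 0.027 150 [-0.19  0.12  2.05  0.    0.97 -2.81]
red 0.027 180 [-0.19  0.12  2.05  0.    0.97  2.95]
yel 0.027 -150 [-0.5   0.11  2.06 -0.    0.97  2.11]
yel 0.027 -120 [-0.5   0
[... 2410 characters left out ...]
 0.01  0.47  1.6   0.    1.07 -2.61]
cb 0.027 180 None
cr 0.027 -150 [0.31 0.55 1.49 0.   1.1  2.92]
cr 0.027 -120 [0.31 0.55 1.49 0.   1.1  2.4 ]
cr 0.027 -90 [ 0.31  0.55  1.49 -0.    1.1   1.88]
cr 0.027 -60 [ 0.31  0.55  1.49 -0.    1.1   1.35]
cr 0.027 -30 [ 0.31  0.55  1.49 -0.    1.1   0.83]
cr 0.027 0 [ 0.31  0.55  1.49 -0.    1.1   0.31]
cr 0.027 9 [ 0.31  0.55  1.49 -0.    1.1   0.15]
cr 0.027 30 [ 0.31  0.55  1.49 -0.    1.1  -0.22]
cr 0.027 60 [ 0.31  0.55  1.49 -0.    1.1  -0.74]
cr 0.027 90 [ 0.31  0.55  1.49 -0.    1.1  -1.26]
cr 0.027 120 [ 0.31  0.55  1.49 -0.    1.1  -1.79]
cr 0.027 150 [ 0.31  0.55  1.49  0.    1.1  -2.31]
cr 0.027 180 [ 0.31  0.55  1.49  0.    1.1  -2.84]
```

```bash
cat >> h.py <<'E'
from scipy.spatial.transform import Rotation as Ro
def rot(deg): return (Ro.from_euler('z',np.deg2rad(deg))*Ro.from_euler('x',np.pi)).as_rotvec()
def cups(c):
    out={}
    for col in HUE:
        for ce,s,l in blobs(mask(c["pixels"],col,100,40),600):
            cs,_=cv2.findContours(l.astype(np.uint8),cv2.RETR_EXTERNAL,cv2.CHAIN_APPROX_NONE)
            P=np.array([cast(c,u,v,.025,True)[:2] for u,v in max(cs,key=len)[:,0].astype(float)])
            r=cv2.minAreaRect((P*1000).astype(np.float32)); out.setdefault(col,[]).append(r)
    return out
def caps(c,near,tol=.05):
    out=[]
    for col in HUE:
        for ce,s,l in blobs(mask(c["pixels"],col),30):
            p=cast(c,*ce,.066,True)[:2]
            if np.hypot(*(p-near))<tol: out.append((col,ce.round(1),s[2:],p.round(4)))
    return out
E
python3 - <<'E'
from h import *
bot.goto([.461,-.035,.2],rot(9)); c=bot.read_camera("wrist"); cv2.imwrite("pics/w_red.png",c["pixels"])
print(caps(c,[.461,.034]))
bot.goto([.60,.15,.25],rot(9)); c=bot.read_camera("wrist"); cv2.imwrite("pics/w_cups.png",c["pixels"])
for k,v in cups(c).items(): print(k,v)
bot.goto([.47,.29,.22],rot(9)); c=bot.read_camera("wrist"); cv2.imwrite("pics/w_bg.png",c["pixels"])
print(caps(c,[.458,.327]),caps(c,[.468,.42]))
print(bot.current_clock())
E
```

```text
[('red', array([263. , 121.4]), array([ 17,  16, 211], dtype=int32), array([0.4581, 0.0341]))]
red [((576.2071533203125, 305.7943420410156), (56.54703903198242, 57.41807174682617), 9.018430709838867)]
yellow [((819.2373657226562, 378.38671875), (70.31396484375, 128.24954223632812), 61.8755989074707), ((594.5709228515625, 189.37339782714844), (56.48484420776367, 56.036128997802734), 8.996809005737305)]
green [((585.178466796875, 248.44757080078125), (56.16302490234375, 55.99240493774414), 9.194703102111816)]
blue [((603.7019653320312, 131.57095336914062), (56.501190185546875, 58.39945602416992), 8.977901458740234)]
[('blue', array([246. , 148.1]), array([ 15,  16, 191], dtype=int32), array([0.4548, 0.3268]))] [('green', array([268.3,  67.3]), array([ 16,  16, 189], dtype=int32), array([0.4648, 0.4181]))]
2.8333
```

View pics/w_red.png

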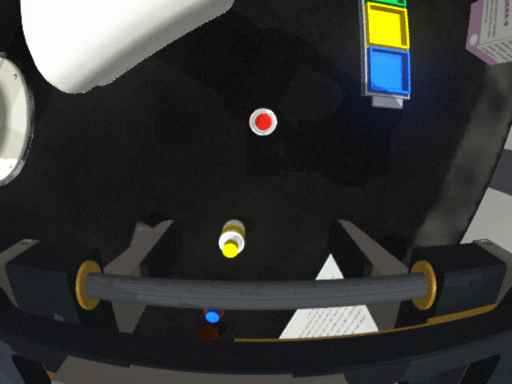

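View pics/w_cups.png

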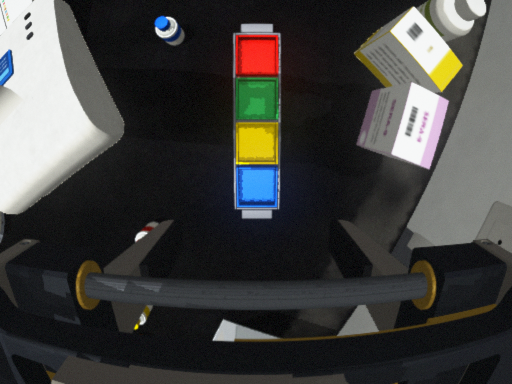

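View pics/w_bg.png

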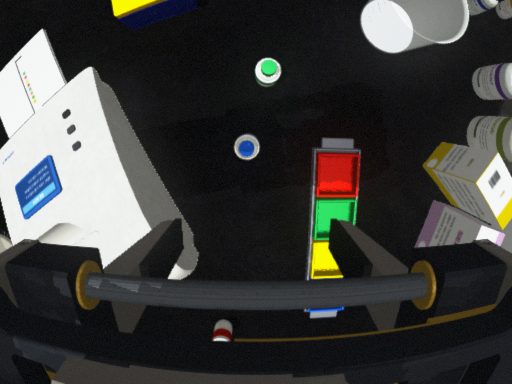

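The wrist views agree with the fixed cameras to about 3 mm. In w_red the red cap is at (263,121). In w_cups all cups are clear at (257,55), (257,98), (257,143) and (257,187), with a fitted width of 56 mm. In w_bg the blue cap is at (247,148) and the green at (268,68). Next I pick and place red.

```bash
cat >> h.py <<'E'
CUP=dict(red=(.5758,.3077),green=(.5852,.2485),yellow=(.5946,.1893),blue=(.6040,.1300))
def pick(x,y,yaw,zt=.2):
    bot.set_gripper(.75)
    bot.line_to([x,y,zt],rot(yaw)) if np.hypot(*(np.array(bot.current_ee_pos())[:2]-[x,y]))<.15 and zt<0 else bot.goto([x,y,zt],rot(yaw))
    bot.line_to([x,y,.1]); bot.line_to([x,y,.027],max_speed=.08)
    print("down",np.round(bot.current_contact_force(),1))
    bot.set_gripper(0.,15); print("open mm",round(bot.current_opening()*92,1))
    bot.line_to([x,y,.16],max_speed=.12); print("lift open",round(bot.current_opening()*92,1),np.round(bot.current_contact_force(),1))
def place(col,yaw=9.05):
    x,y=CUP[col]; z0=bot.current_contact_force()[2]
    bot.goto([x,y,.2],rot(yaw)); print("held",round(bot.current_opening()*92,1),np.round(bot.current_ee_pos(),4))
    bot.line_to([x,y,.06]); bot.line_to([x,y,.037],max_speed=.05)
    z0=bot.current_contact_force()[2]
    for z in np.arange(.036,.0305,-.001):
        bot.line_to([x,y,z],max_speed=.03); f=bot.current_contact_force()[2]
        if f-z0>2: break
    print("set z",round(z,4),"dF",round(f-z0,1)); bot.hold(.2)
    bot.set_gripper(.7); bot.line_to([x,y,.1],max_speed=.1); bot.line_to([x,y,.2])
E
python3 - <<'E'
from h import *
pick(.458,.034,9); place("red")
c=bot.read_camera("side"); cv2.imwrite("pics/s1.png",cv2.resize(c["pixels"][120:320,190:450],None,fx=3,fy=3))
print(bot.current_clock())
E
```

```text
down [-0.6 -0.4 -0.1]
open mm 27.5
lift open 26.9 [ 0.1  0.3 -0.7]
held 27.5 [0.5757 0.3065 0.1996]
set z 0.032 dF 5.7
14.875
```

View pics/s1.png

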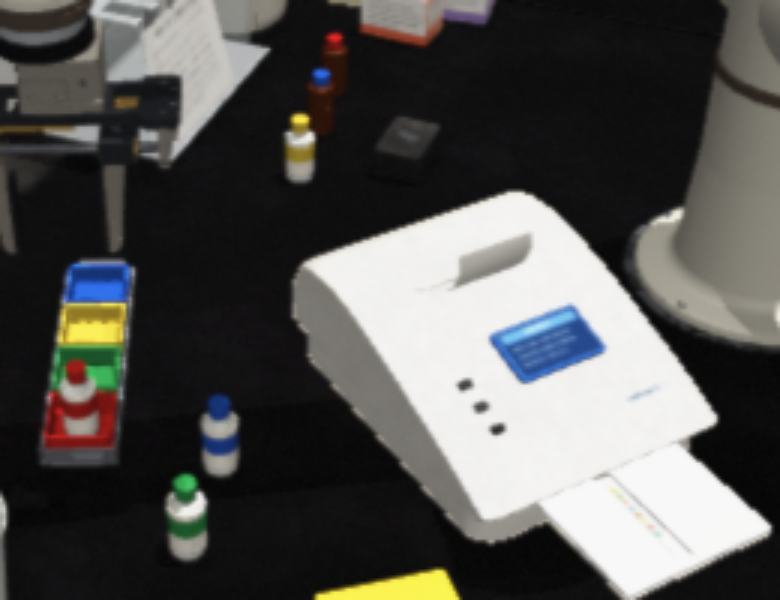

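Red stands upright in its cup, at about (77,400) in the crop. Blue is next, then a look at yellow.

```bash
python3 - <<'E'
from h import *
pick(.4548,.3268,9); place("blue")
bot.goto([.447,.0,.2],rot(90)); bot.line_to([.447,-.05,.2])
c=bot.read_camera("wrist"); cv2.imwrite("pics/w_yel.png",c["pixels"])
print(caps(c,[.447,-.11],.06),caps(c,[.435,-.206]))
c=bot.read_camera("side"); cv2.imwrite("pics/s2.png",cv2.resize(c["pixels"][120:320,190:450],None,fx=3,fy=3))
print(bot.current_clock())
E
```

```text
down [-0.   0.7  0.3]
open mm 28.1
lift open 27.5 [-0.9  1.2 -0.8]
held 27.5 [0.6031 0.1311 0.1993]
set z 0.032 dF 6.3
[('yellow', array([210. , 170.7]), array([20, 18, 68], dtype=int32), array([ 0.4291, -0.0961])), ('yellow', array([198.8, 184.7]), array([ 18,  19, 236], dtype=int32), array([ 0.4439, -0.1085]))] [('blue', array([115.7, 175.7]), array([ 18,  17, 234], dtype=int32), array([ 0.4327, -0.2048]))]
28.1
```

View pics/s2.png

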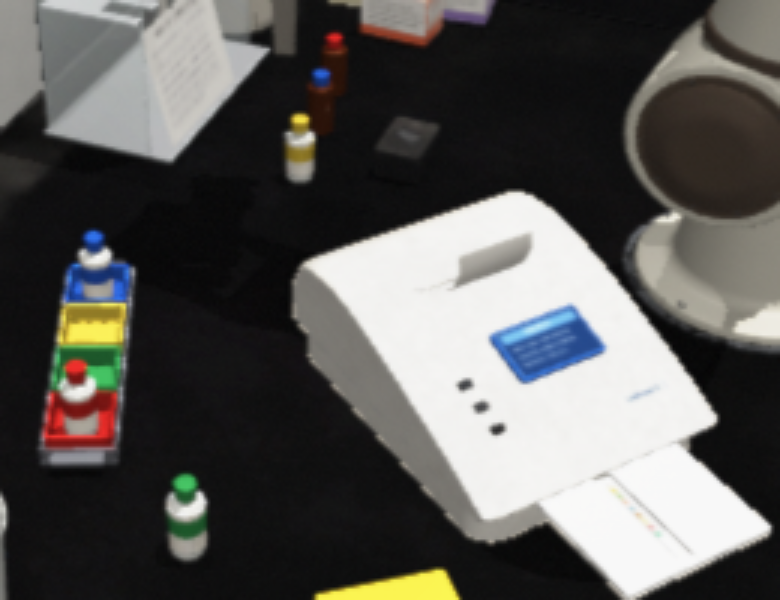

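View pics/w_yel.png

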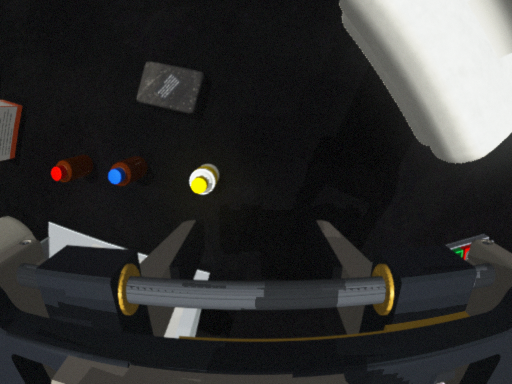

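Blue stands in its cup. The yellow cap is at (199,185) in the wrist view, which gives (0.444, −0.109). I go in and out along y, clear of the stand.

```bash
python3 - <<'E'
from h import *
bot.line_to([.4439,-.1085,.2]); pick(.4439,-.1085,90)
bot.line_to([.444,.03,.2]); place("yellow")
pick(.4648,.4181,9); place("green")
bot.goto([.60,.13,.27],rot(9)); c=bot.read_camera("wrist"); cv2.imwrite("pics/w_end.png",c["pixels"])
bot.goto([.46,-.0,.3],rot(9))
c=bot.read_camera("side"); cv2.imwrite("pics/s3.png",cv2.resize(c["pixels"][120:320,190:450],None,fx=3,fy=3))
for col in HUE:
    for ce,s,_ in blobs(mask(c["pixels"],col),15):
        for z in (.0645,.0705):
            p=cast(c,*ce,z)
            if .4<p[0]<.65 and -.4<p[1]<.45: print(col,z,s[2:],p[:2].round(3))
print(bot.current_clock())
E
```

```text
down [-0.7  0.6 -0.3]
open mm 27.5
lift open 27.8 [-0.3 -0.4 -1. ]
held 27.8 [0.5946 0.1887 0.1999]
set z 0.032 dF 5.6
down [ 0.1 -0.   0.3]
open mm 27.5
lift open 27.8 [ 0.   0.3 -1.6]
held 27.6 [0.5843 0.2494 0.1992]
set z 0.032 dF 5.4
red 0.0645 [ 8  8 42] [ 0.43  -0.286]
red 0.0705 [ 8  8 42] [ 0.429 -0.274]
red 0.0645 [ 7  8 45] [0.581 0.299]
red 0.0705 [ 7  8 45] [0.579 0.306]
red 0.0645 [ 25  19 318] [0.564 0.357]
red 0.0705 [ 25  19 318] [0.562 0.364]
yellow 0.0645 [ 7  7 37] [0.6   0.181]
yellow 0.0705 [ 7  7 37] [0.598 0.189]
yellow 0.0645 [ 8 14 53] [0.605 0.238]
yellow 0.0705 [ 8 14 53] [0.603 0.245]
yellow 0.0645 [ 13  14 108] [0.567 0.232]
yellow 0.0705 [ 13  14 108] [0.565 0.239]
green 0.0645 [ 7  8 39] [0.591 0.239]
green 0.0705 [ 7  8 39] [0.589 0.246]
green 0.0645 [ 6 15 40] [0.596 0.293]
green 0.0705 [ 6 15 40] [0.594 0.3  ]
green 0.0645 [13 15 98] [0.557 0.288]
green 0.0705 [13 15 98] [0.555 0.295]
blue 0.0645 [ 6  6 32] [ 0.437 -0.209]
blue 0.0705 [ 6  6 32] [ 0.436 -0.198]
blue 0.0645 [ 7  7 40] [0.61  0.119]
blue 0.0705 [ 7  7 40] [0.608 0.127]
blue 0.0645 [ 6 14 43] [0.616 0.182]
blue 0.0705 [ 6 14 43] [0.614 0.189]
blue 0.0645 [10 12 80] [0.576 0.174]
blue 0.0705 [10 12 80] [0.573 0.181]
54.1083
```

View pics/s3.png

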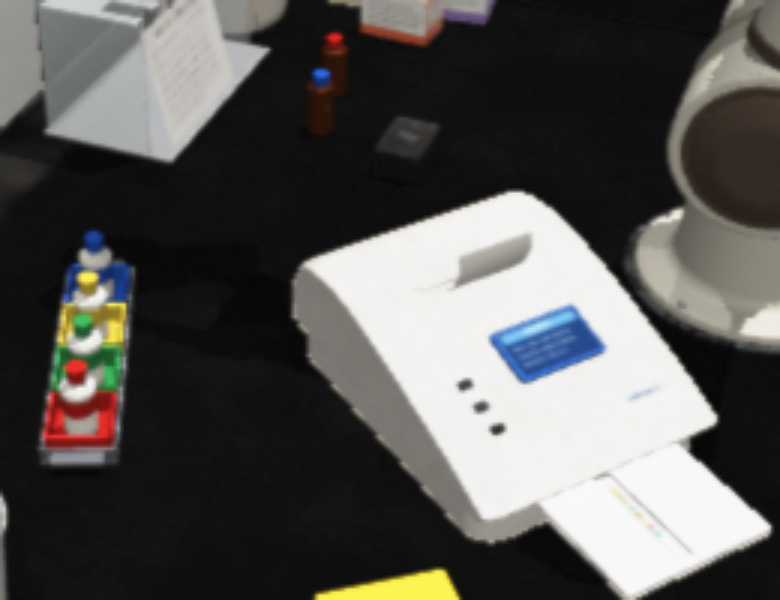

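View pics/w_end.png

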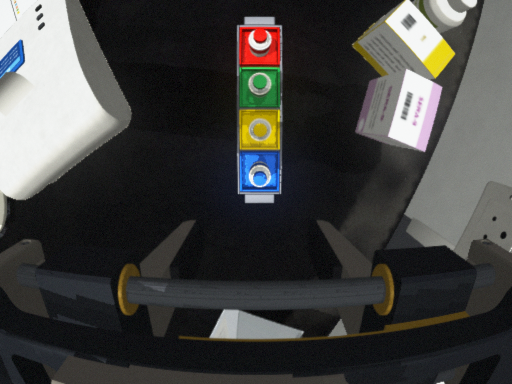

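All four bottles stand upright and centred in matching cups, at (260,40), (260,83), (260,129) and (260,175) in the wrist view. The brown bottles have not moved in the side view. The arm is clear, so I hand in.

```bash
python3 -c "
from workcell import bot
bot.job_done()"
```

```text
the job is handed in; nothing more can be done
```

All four white bottles are in the caddy, each upright in the cup of its own colour. I placed them in the order red, blue, yellow, green and handed the job in at about 54 s. Each bottle was lowered slowly until it touched the cup floor, with 5–6 N of contact, and then released.

- **Placed bottles:** in the last pictures all four stand centred in their cups. The side camera puts each cap within about 4 mm of its cup centre.
- **Brown bottles:** both are where they started, to within about 1 mm in the side view.
- **Disagreements:** the wrist and fixed cameras differed by about 3 mm on bottle positions. The outer two cups measured 58 mm from their neighbours instead of 60, so I placed by a row fitted to the middle two cups at the stated spacing. No check failed.

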